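# Firmness reading on a ripening cheese wheel

## Task

Take the dial firmness gauge out of its stand and check it first on the round rubber pad: hold it upright with its tip on the rubber and press lightly until the red ring on the plunger reaches the mouth of the barrel, about half its stroke, for a second. Then take the reading on the big yellow cheese wheel: set the tip on the blue dot, hold the gauge square to the sloping rind there, press it lightly to the same red ring and finish while holding it so. Never push the plunger to its stop, and do not shift the wheel or the other things on the bench.

Things in the scene. Friction and masses are not known exactly. Their poses are not given: they have to be found in the camera images.
- gauge: dial firmness gauge, 165 mm long, about 220 g, starts upright in the stand. Origin: tip of its plunger when fully out; z runs up to the handle. From the tip: plunger 8 mm thick, round end, to 16 mm; steel barrel 28 mm thick to 46 mm (mouth at 16 mm); collar 42 mm across to 52 mm; round dial case 51 to 109 mm, 58 mm wide (y), 22 mm thick (x), dial faces +x; black handle 112 to 165 mm
- grip (a point): where to grip the gauge: in its flat-sided black handle, 28 mm (x) by 24 mm (y), 53 mm tall, 142 mm above the tip, 23 mm below the handle's top; axes as the gauge's. Grip it from above across y. The gauge is turned up to 35 degrees either way at the start
- plunger (a joint): how far the gauge's plunger is pushed in: 0 fully out, 0.006 m when its red ring reaches the barrel's mouth, 0.012 m at its stop. Spring: 0.5 N to start it, then 0.5 N more per mm (3.5 N at the red ring). The dial's needle turns 20 degrees per mm and points straight up (red tick) at 6 mm
- tip (a point): the round end of the plunger itself (moves with the plunger)
- stand: white plastic block 80 x 80 x 60 mm, fixed, on the left or the right; origin under its centre. The gauge's barrel hangs with about 2 mm of play in a vertical hole in its middle, the collar rests on the block's top. Lift the gauge straight up 50 mm to free it
- pad_top (a point): middle of the top of the check pad, a black rubber disc 60 mm across in a wider flat metal dish, 14 mm high, fixed on the bench, on the other side from the stand. It is hard: the plunger gives, not the rubber
- wheel: big yellow cheese wheel 220 mm across, 99 mm high, about 3.8 kg, loose, on a fixed round wooden board 18 mm thick, 260 mm across. Origin: middle of its underside; its -x points to the side with the blue dot. Flat top out to 48 mm from the axis, then a sloping shoulder. Hard to the plunger
- dot (a point): middle of the blue dot, 24 mm across, on the wheel's shoulder, 75 mm from the wheel's axis and 88 mm above its underside. Its z axis points straight out of the rind, tilted 25 degrees from vertical away from the wheel's axis; its x axis points up the slope, towards the wheel's axis
- red_wheel: small red waxed wheel 110 mm across, 70 mm high; bystander
- white_wheel: small white wrapped wheel 110 mm across, 70 mm high; bystander
- young_wheel: small pale yellow wheel without a dot, 110 mm across, 70 mm high; bystander
- trier: cheese trier lying on the left side of the bench: steel rod 135 mm long with a wooden cross handle, 18 mm high; bystander
- brush: rind brush lying on the right side of the bench; bystander

How it is judged:
On the way:
1. gauge checked on the rubber pad: upright within 8 degrees, tip on the rubber, plunger pushed in 3.5 to 8.5 mm for half a second (distance between tip and pad_top below 0.028 m and angle between gauge's own z axis and vertical below 0.14 rad and value of joint plunger between 0.0035 and 0.0085 m and contact force between the fingers and gauge above 2 N), for 0.5 s.
At the end, for the whole second after the job is handed in: the gauge is held still in the fingers with the plunger's tip on the blue dot (within 10 mm of its middle), square to the rind within 9 degrees, plunger pushed in 3.5 to 8.5 mm, pressing the wheel with 0.8 to 8 N; the wheel has moved less than 15 mm (distance between tip and dot below 0.01 m and angle between the z axis of gauge and the z axis of dot, either way round below 0.16 rad and value of joint plunger between 0.0035 and 0.0085 m and contact force between gauge and wheel between 0.8 and 8 N and contact force between the fingers and gauge above 2 N and linear speed of gauge below 0.02 m/s and height (world z) of gauge above 0.08 m and distance of wheel from where it was at the start of the episode below 0.015 m); the arm keeps its last pose, push and grip.
It fails at once if plunger pushed to its stop (value of joint plunger above 0.0115 m).
It fails at once if the wheel under test was shifted by more than 15 mm (distance of wheel from where it was at the start of the episode above 0.015 m).
It fails at once if a bystander was shifted by more than 20 mm (distance of any of red_wheel, white_wheel, young_wheel, trier, brush from where it was at the start of the episode above 0.02 m).
It also fails if it takes over 56 s, if anything falls off the work surface, if the arm or the gripper's body presses on something with over 40 N, if the wrist force passes 120 N, or if a joint passes its speed limit or range.

## Robot

A 7-joint arm with a two-finger parallel gripper is mounted at the origin on the work surface. World frame = base frame: x ahead of the robot, y to its left, z up, the work surface at z = 0. Lengths are in m, angles in rad, forces in N, time in s.
With the tool pointing down it reaches from about 0.4 to 0.85 m from the base axis. Payload 10.4 kg.
Tool frame: the origin (TCP) lies at the very end of the fingers, on their centre line; the grasp point (between the pads) lies r.tcp_to_grasp behind it (r.tcp_to_grasp is the distance from the TCP to the grasp point, in m); z points along the fingers, y is the line along which they close (so a half turn about z gives the same grasp; the last joint's range is limited). The gripper opens to 87 mm and grips with 3 to 60 N. Pads are 19 mm wide; open, the fingers measure 117 mm over their backs; the gripper's body (75 mm by 190 mm) begins 51 mm behind the grasp point.
Start: joints at [-1.319, 0.332, -0.065, 1.46, 0.022, 1.35, -0.088], TCP at [0.17, 0.602, 0.223] pointing down, gripper open.
Joint ranges: [-2.6, 2.6], [-0.5, 2.12], [-1.47, 1.34], [0.16, 2.42], [-1.27, 4.41], [0.06, 2.06], [-2.6, 2.6]. Speed limits (rad/s): [2.22, 2.22, 2.79, 2.79, 3.14, 3.14, 3.14].

## Interface

Orientations are given as a unit quaternion [x, y, z, w].
In Python, from bench import monitor, cams, ticket, r gives the robot as it stands.
- The arm moves only by the shell command python3 -m crank 'ROWS' [OPENING] [FORCE]. ROWS is a JSON object whose one key "steps" holds a list of rows, each a list of 2 entries, a list of its own where there are three numbers: the shift along the world's x, y, z in units of 25 mm (1.0 is 25 mm), then the turn, a rotation vector about the world's x, y, z in units of 5 degrees (1.0 is 5 degrees). In form: {"steps": [[[x, y, z], [ax, ay, az]], ...]}. A call has 1 to 10 rows; each row shifts and turns the commanded pose from where the row before left it; what a row does not reach is not made up. A row lasts 1/12 s, in which the tool goes at most 41.7 mm and 7.16 degrees, less where a joint would pass 70% of its speed; a pose out of reach is approached as far as the arm can. A call is refused whole if a number of a shift passes 1 or a number of a turn 1, either way. A call with a gripper value outside its range is refused whole. OPENING is the finger opening in mm, from 0 to 87, set as the call begins (- or left out, the last holds). The fingers move at their own pace and stop on an object; FORCE is the grip in N (left out, the last holds). Time passes only in rows, so rows that do not move let the fingers close. It gives the time, the measured TCP pose, the force, the opening and the grip force at its end, in the units of the state.
- monitor.read_state(): the state, without advancing time (a new reading comes with each control period).
- cams.camera(name): name is "side" or "top" or "wrist"; returns a dict with "pixels" (420x560x3 uint8, blue, green, red), "z_map" (420x560 float32, m along the optical axis (not along the pixel's ray), 0 where there is no reading), "vfov" (degrees; the focal length in pixels is half the picture's height over the tangent of half this angle, whatever the lens; pixels are square), "cx", "cy" (the principal point, pixels), "T" (4x4, takes a point from camera to world coordinates). Camera axes: x right, y up, looking along -z (the intrinsics and any distortion apply to the point x, -y, -z); pixel columns grow to the right and rows downward; lengths in m; the calibration is good to about 2 mm. The wrist camera is an equidistant fisheye: a pixel r from the principal point sees the ray r / f radians off the axis. A picture is of the moment at which its call begins.
- ticket.close_job(): hands the job in; it is judged then, once.
The state is a dict: "time": time; "joint_positions": joint angles; "joint_vel": joint speeds; "joint_torque": joint torques, N m; "ee_pos": TCP position; "eef_rot": TCP orientation; "ft_force": force on the tool from outside, world axes, zero at the start; "torque": the same for the moment, N m; "width": finger opening in m; "grip_force": force on a finger pad.
Only numpy, scipy, OpenCV 4.12 (cv2) and the standard library are available. Lean on these libraries where they do the work, as an engineer would, in place of code of your own. Each camera call takes 0.05 s, during which the arm holds its last target. There are 200 camera calls.

## Working session

There is one attempt and no reset: what is moved stays moved. The work goes in short steps, Python scripts to look and compute and a shell command to move; the robot and the scene stay as the last step left them, time stands still between calls to the robot, and variables do not carry over. Pictures are saved under pics/ and viewed, at most 10 in all, crops included, and the job is handed in when it is done.

```bash
ls; mkdir -p pics; cat > h.py <<'E'
import numpy as np, cv2
from scipy.spatial.transform import Rotation as R
from bench import monitor, cams, ticket, r
def shot(n,f):
    c=cams.camera(n); cv2.imwrite('pics/'+f+'.png',c['pixels']); np.savez('pics/'+f+'.npz',**c); return c
def cloud(c):
    z=c['z_map']; H,W=z.shape; f=H/2/np.tan(np.radians(c['vfov'])/2)
    u,v=np.meshgrid(np.arange(W),np.arange(H))
    P=np.stack([(u-c['cx'])/f*z,-(v-c['cy'])/f*z,-z],-1)
    T=c['T']; P=P@T[:3,:3].T+T[:3,3]; P[z==0]=np.nan; return P
E
python3 - <<'E'
from h import *
s=monitor.read_state(); print({k:np.round(v,3) for k,v in s.items()}, r.tcp_to_grasp)
for n in('top','side'):
    c=shot(n,n+'0'); print(n,c['vfov'],c['cx'],c['cy'],c['T'].round(3).tolist())
a=cv2.imread('pics/top0.png')
E
```

```text
pics
{'time': np.float64(0.0), 'joint_positions': array([-1.319,  0.333, -0.065,  1.461,  0.022,  1.35 , -0.088]), 'joint_vel': array([ 0.001, -0.   ,  0.001, -0.   , -0.002,  0.001,  0.   ]), 'joint_torque': array([-0.0000e+00, -6.2323e+01,  2.5000e-02, -3.8990e+01, -6.1000e-02,
        3.9000e-02,  0.0000e+00]), 'ee_pos': array([0.169, 0.601, 0.222]), 'eef_rot': array([ 0.137,  0.991, -0.001, -0.   ]), 'ft_force': array([-0.42 , -0.357, -0.285]), 'torque': array([ 0.005, -0.012,  0.055]), 'grip_force': np.float64(0.0), 'width': np.float64(0.087)} 0.0187
top 57.88335973399981 282.9046139760906 204.89301669400905 [[-0.029, 0.998, -0.061, 0.504], [-1.0, -0.029, 0.009, -0.01], [0.007, 0.061, 0.998, 1.201], [0.0, 0.0, 0.0, 1.0]]
side 48.26271862440566 280.62575744751774 196.8840979082288 [[0.705, 0.359, -0.611, -0.141], [-0.709, 0.362, -0.605, -0.746], [0.004, 0.86, 0.51, 0.733], [0.0, 0.0, 0.0, 1.0]]
```

View pics/top0.png

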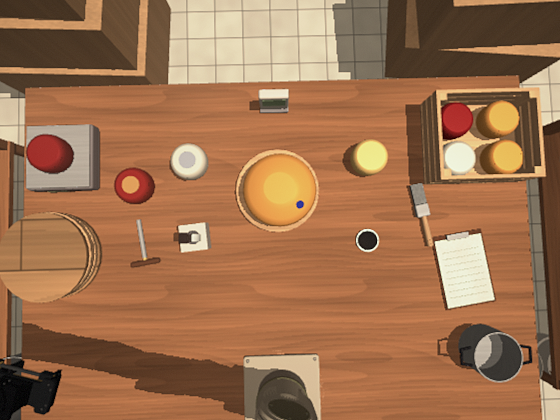

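View pics/side0.png

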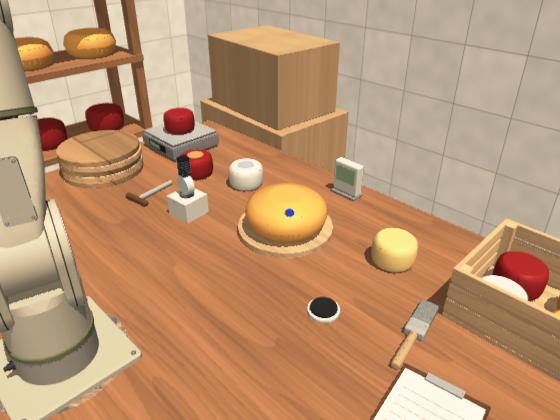

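Top view: stand at (193,237) on the left, pad at (367,240) on the right, wheel at (278,190), and blue dot at (300,204). The side view shows the gauge upright in the stand at about (187,190), with the dot at (290,213).

```bash
cat > loc.py <<'E'
from h import *
for n in('top0','side0'):
    c=dict(np.load(f'pics/{n}.npz')); P=cloud(c); p=c['pixels'].astype(int); b,g,rr=p[...,0],p[...,1],p[...,2]
    x,y,z=P[...,0],P[...,1],P[...,2]
    def rep(t,m): q=P[m]; print(n,t,len(q),np.nanmean(q,0).round(4),'mid',((np.nanmin(q,0)+np.nanmax(q,0))/2).round(4) if len(q) else '', 'ext',np.ptp(q[~np.isnan(q[:,0])],axis=0).round(3) if len(q) else '')
    rep('dot',(b>rr+40)&(b>g+40)&(x>.4)&(x<.7)&(abs(y)<.15)&(z>.05))
    m=(x>.35)&(x<.52)&(y<-.2)&(y>-.33)&(z>.008)&(z<.03)
    rep('dish',m); rep('rubber',m&(p.sum(-1)<130))
    rep('wheeltop',(z>.113)&(z<.13)&(x>.4)&(x<.7)&(abs(y)<.15))
    rep('wheel',(z>.04)&(z<.13)&(x>.4)&(x<.7)&(abs(y)<.15))
    s=(x>.33)&(x<.52)&(y>.18)&(y<.4)
    rep('standtop',s&(z>.053)&(z<.066)&(p.min(-1)>120))
    rep('handletop',s&(z>.167))
    rep('gauge',s&(z>.075)&(z<.13))
    for t,mm in(('stand',s&(z>.055)&(z<.064)),('handle',s&(z>.168)),('case',s&(z>.08)&(z<.12))):
        q=P[mm][:,:2].astype(np.float32)
        if len(q)>4: print(t,cv2.minAreaRect(q))
    tm=(x>.3)&(x<.75)&(y<.08)&(y>-.02)
for nme in ('top0','side0'):
    im=cv2.imread(f'pics/{nme}.png')
    u,v=(193,237) if nme=='top0' else (187,190)
    crop=im[v-35:v+35,u-45:u+45]; 
    cv2.imwrite(f'pics/{nme}c.png',cv2.resize(crop,None,fx=5,fy=5,interpolation=cv2.INTER_CUBIC))
a=np.hstack([cv2.imread('pics/top0c.png'),cv2.imread('pics/side0c.png')]);cv2.imwrite('pics/c.png',cv2.resize(a,(798,310)))
E
python3 loc.py
```

```text
top0 dot 37 [ 0.5717 -0.0673  0.1064] mid [ 0.5719 -0.0672  0.1063] ext [0.017 0.015 0.015]
top0 dish 340 [ 0.4599 -0.2787  0.0131] mid [ 0.424  -0.2814  0.0142] ext [0.139 0.08  0.012]
top0 rubber 249 [ 0.459  -0.28    0.0139] mid [ 0.4592 -0.2811  0.0144] ext [0.05  0.055 0.012]
top0 wheeltop 1382 [ 0.6208 -0.0088  0.1167] mid [ 0.6241 -0.0094  0.1184] ext [0.136 0.133 0.011]
top0 wheel 3920 [ 0.6105 -0.0087  0.1053] mid [ 0.6064 -0.0091  0.0932] ext [0.187 0.217 0.061]
top0 standtop 437 [0.4815 0.2491 0.0603] mid [0.4818 0.2535 0.0598] ext [0.075 0.086 0.012]
top0 handletop 100 [0.4865 0.2527 0.178 ] mid [0.4865 0.253  0.1765] ext [0.025 0.026 0.014]
top0 gauge 72 [0.4874 0.2347 0.1116] mid [0.4887 0.2402 0.1092] ext [0.024 0.03  0.028]
stand ((0.4844359755516052, 0.253479540348053), (0.07635616511106491, 0.08023522049188614), 4.647286415100098)
handle ((0.4865400195121765, 0.25305232405662537), (0.02584077976644039, 0.02432335913181305), 87.87116241455078)
case ((0.48871278762817383, 0.2403198629617691), (0.031169112771749496, 0.021954404190182686), 86.23453521728516)
side0 dot 5
[... 387 characters left out ...]
55 [ 0.5838 -0.0459  0.0937] mid [ 0.6044 -0.0166  0.0803] ext [0.191 0.213 0.08 ]
side0 standtop 294 [0.4722 0.2388 0.059 ] mid [0.4804 0.2477 0.0595] ext [0.078 0.087 0.013]
side0 handletop 81 [0.4824 0.2475 0.1752] mid [0.4845 0.2505 0.174 ] ext [0.028 0.029 0.013]
side0 gauge 268 [0.4801 0.2411 0.1024] mid [0.4856 0.2487 0.1026] ext [0.028 0.059 0.054]
stand ((0.4819566309452057, 0.25081294775009155), (0.07522235810756683, 0.08463507890701294), 5.64323091506958)
handle ((0.4845580756664276, 0.25115859508514404), (0.027324289083480835, 0.029294831678271294), 4.665388107299805)
case ((0.48539257049560547, 0.2484019696712494), (0.058525312691926956, 0.026531286537647247), 87.73540496826172)
```

View pics/c.png

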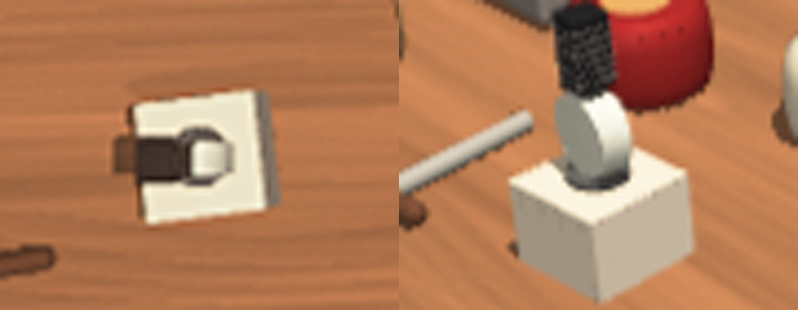

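The gauge stands at about (0.485, 0.252) with its dial facing away from the robot, yawed about -3°. I'll move above it.

```bash
python3 -m crank '{"steps": [[[0.79,-0.87,0.1],[0,0,0.16]],[[0.79,-0.87,0.1],[0,0,0.16]],[[0.79,-0.87,0],[0,0,0.16]],[[0.79,-0.87,0],[0,0,0.16]],[[0.79,-0.87,0],[0,0,0.16]],[[0.79,-0.87,0],[0,0,0.16]],[[0.79,-0.87,0],[0,0,0.16]],[[0.79,-0.87,0],[0,0,0.16]]]}' 87
python3 -m crank '{"steps": [[[0.79,-0.87,0],[0,0,0.16]],[[0.79,-0.87,0],[0,0,0.16]],[[0.79,-0.87,0],[0,0,0.16]],[[0.79,-0.87,0],[0,0,0.16]],[[0.79,-0.87,0],[0,0,0.16]],[[0.79,-0.87,0],[0,0,0.16]],[[0.79,-0.87,0],[0,0,0.16]],[[0.79,-0.87,0],[0,0,0.2]],[[0,0,0],[0,0,0]],[[0,0,0],[0,0,0]]]}'
cat > w.py <<'E'
from h import *
import sys
c=shot('wrist',sys.argv[1]); s=monitor.read_state()
print(c['vfov'],c['cx'],c['cy'],c['T'].round(3).tolist(), s['ee_pos'].round(4), R.from_quat(s['eef_rot']).as_matrix().round(3).tolist())
E
python3 w.py w1
```

```text
time: 0.77
ee_pos: [0.3283, 0.4262, 0.2273]
eef_rot: [0.081, 0.997, -0.0, -0.0]
ft_force: [0.8, 0.1, -0.2]
width: 0.087
grip_force: 0.0
time: 1.6
ee_pos: [0.4864, 0.2519, 0.2272]
eef_rot: [0.026, 1.0, -0.0, -0.0]
ft_force: [1.0, 0.6, 0.4]
width: 0.0867
grip_force: 0.0
65.70646984690485 279.1992853540093 204.34717835303377 [[0.052, -0.963, -0.263, 0.415], [0.999, 0.05, 0.016, 0.256], [-0.002, -0.264, 0.965, 0.39], [0.0, 0.0, 0.0, 1.0]] [0.4854 0.2535 0.2272] [[-0.999, 0.049, -0.001], [0.049, 0.999, -0.0], [0.001, -0.0, -1.0]]
```

View pics/w1.png

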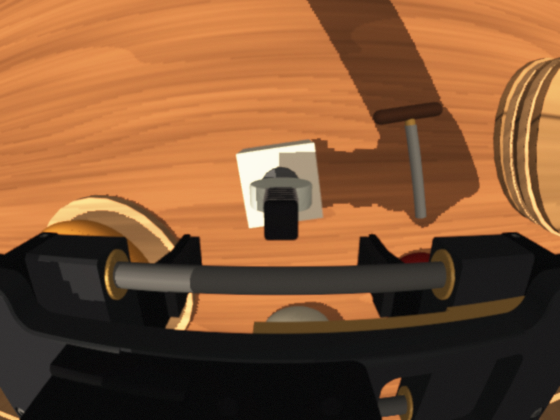

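The handle top is at (281,215), square between the fingers (mid column about 280). Descending and gripping.

```bash
python3 -m crank '{"steps": [[[0,0,-0.6],[0,0,0]],[[0,0,-0.6],[0,0,0]],[[0,0,-0.6],[0,0,0]],[[0,0,-0.6],[0,0,0]],[[0,0,-0.6],[0,0,0]],[[0,0,-0.6],[0,0,0]],[[0,0,0],[0,0,0]],[[0,0,0],[0,0,0]]]}'
python3 -m crank '{"steps": [[[0,0,0],[0,0,0]],[[0,0,0],[0,0,0]],[[0,0,0],[0,0,0]],[[0,0,0],[0,0,0]],[[0,0,0],[0,0,0]],[[0,0,0],[0,0,0]],[[0,0,0],[0,0,0]],[[0,0,0],[0,0,0]],[[0,0,0],[0,0,0]],[[0,0,0],[0,0,0]]]}' 10 30
```

```text
time: 2.32
ee_pos: [0.4845, 0.2544, 0.1372]
eef_rot: [0.023, 1.0, -0.0, -0.001]
ft_force: [0.5, -0.8, -0.3]
width: 0.0868
grip_force: 0.0
time: 3.15
ee_pos: [0.4855, 0.2536, 0.1375]
eef_rot: [0.024, 1.0, 0.0, -0.0]
ft_force: [-1.1, -0.1, -0.9]
width: 0.028
grip_force: 0.0
```

```bash
python3 -m crank '{"steps": [[[0,0,0],[0,0,0]],[[0,0,0],[0,0,0]],[[0,0,0],[0,0,0]],[[0,0,0],[0,0,0]],[[0,0,0],[0,0,0]]]}'; python3 -c "
from h import *
s=monitor.read_state();print({k:np.round(v,4) for k,v in s.items()})"
```

```text
time: 3.57
ee_pos: [0.4855, 0.2535, 0.1375]
eef_rot: [0.024, 1.0, -0.0, -0.0]
ft_force: [0.4, -0.4, -0.6]
width: 0.0239
grip_force: 29.9
{'time': np.float64(3.5667), 'joint_positions': array([-0.7643,  0.226 ,  0.2276,  1.7876, -0.0559,  1.1344,  1.0042]), 'joint_vel': array([ 0.0004, -0.0005,  0.0007, -0.0004, -0.0005, -0.0009,  0.0003]), 'joint_torque': array([-1.51300e-01, -5.08539e+01,  2.43810e+00, -3.65346e+01,
       -7.46000e-02,  5.03000e-02,  6.00000e-04]), 'ee_pos': array([0.4855, 0.2535, 0.1375]), 'eef_rot': array([ 2.400e-02,  9.997e-01, -0.000e+00, -1.000e-04]), 'ft_force': array([ 0.3883, -0.4421, -0.6102]), 'torque': array([-0.0484, -0.0111,  0.0158]), 'grip_force': np.float64(29.9382), 'width': np.float64(0.0239)}
```

Gripped (24 mm, 30 N). Lifting straight up, then over to the pad.

```bash
python3 -m crank '{"steps": [[[0,0,0.3],[0,0,0]],[[0,0,0.5],[0,0,0]],[[0,0,0.5],[0,0,0]],[[0,0,0.6],[0,0,0]],[[0,0,0.7],[0,0,0]],[[0,0,0.7],[0,0,0]],[[0,0,0.7],[0,0,0]],[[0,0,0.6],[0,0,0]],[[0,0,0.4],[0,0,0]],[[0,0,0.2],[0,0,0]]]}' - 35
python3 -m crank '{"steps": [[[-0.1,-0.3,0],[0,0,0]],[[-0.1,-0.6,0],[0,0,0]],[[-0.1,-0.9,0],[0,0,0]],[[-0.1,-0.9,0],[0,0,0]],[[-0.1,-0.9,0],[0,0,0]],[[-0.1,-0.9,0],[0,0,0]],[[-0.1,-0.9,0],[0,0,0]],[[-0.1,-0.9,0],[0,0,0]],[[-0.1,-0.9,0],[0,0,0]],[[-0.1,-0.9,0],[0,0,0]]]}'
python3 -m crank '{"steps": [[[-0.1,-0.9,0],[0,0,0]],[[0,-0.9,0],[0,0,0]],[[0,-0.9,0],[0,0,0]],[[0,-0.9,0],[0,0,0]],[[0,-0.9,0],[0,0,0]],[[0,-0.9,0],[0,0,0]],[[0,-0.9,0],[0,0,0]],[[0,-0.9,0],[0,0,0]],[[0,-0.9,0],[0,0,0]],[[0,-0.9,0],[0,0,0]]]}'
python3 -m crank '{"steps": [[[0,-0.9,0],[0,0,0]],[[0,-0.9,0],[0,0,0]],[[0,-0.9,0],[0,0,0]],[[0,-0.6,0],[0,0,0]],[[0,-0.3,0],[0,0,0]],[[0,0,0],[0,0,0]],[[0,0,0],[0,0,0]],[[0,0,0],[0,0,0]]]}'
python3 - <<'E'
from h import *
shot('side','side1');shot('wrist','w2')
E
```

```text
time: 4.4
ee_pos: [0.4859, 0.2538, 0.2692]
eef_rot: [0.024, 1.0, 0.001, 0.001]
ft_force: [0.1, -0.4, -2.2]
width: 0.0239
grip_force: 34.9
time: 5.23
ee_pos: [0.4592, 0.0485, 0.2664]
eef_rot: [0.025, 1.0, -0.0, -0.001]
ft_force: [-0.1, -0.1, -1.9]
width: 0.0238
grip_force: 34.9
time: 6.07
ee_pos: [0.4562, -0.1759, 0.2665]
eef_rot: [0.024, 1.0, 0.0, -0.001]
ft_force: [0.5, 0.8, -3.4]
width: 0.024
grip_force: 34.9
time: 6.73
ee_pos: [0.458, -0.2628, 0.2672]
eef_rot: [0.023, 1.0, 0.001, -0.0]
ft_force: [0.5, 0.8, -2.2]
width: 0.0239
grip_force: 34.9
```

View pics/side1.png

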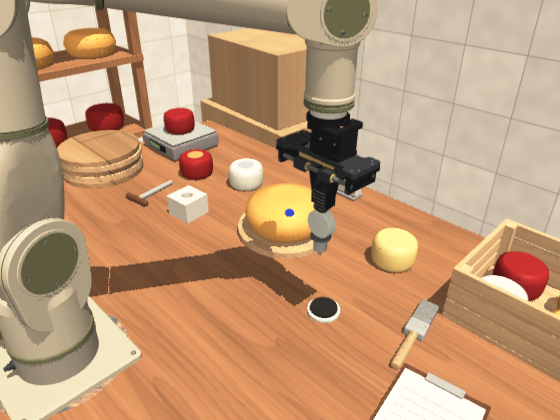

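View pics/w2.png

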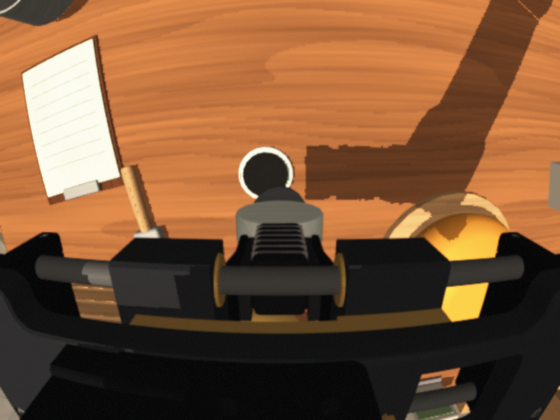

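The gauge is held upright, with the stand left in place. The wrist image shows the pad at (266,173), slightly to the -y side. I'll measure the gauge tilt and the pad and dot more precisely.

```bash
cat > m.py <<'E'
from h import *
s=monitor.read_state(); e=s['ee_pos']; Rm=R.from_quat(s['eef_rot']).as_matrix(); print('ee',e.round(4))
def fish(c):
    z=c['z_map']; H,W=z.shape; f=H/2/np.tan(np.radians(c['vfov'])/2)
    u,v=np.meshgrid(np.arange(W),np.arange(H)); a=(u-c['cx'])/f; b=(v-c['cy'])/f
    th=np.hypot(a,b); k=np.tan(th)/np.maximum(th,1e-9)
    P=np.stack([a*k*z,-b*k*z,-z],-1); T=c['T']; P=P@T[:3,:3].T+T[:3,3]; P[z==0]=np.nan; return P
c=dict(np.load('pics/w2.npz')); P=fish(c); p=c['pixels'].astype(int); x,y,z=np.moveaxis(P,-1,0)
m=(p.sum(-1)<150)&(abs(x-.457)<.06)&(abs(y+.284)<.06)&(z>.0)&(z<.03)
q=P[m]; print('rubber',len(q),q.mean(0).round(4),((q.min(0)+q.max(0))/2).round(4))
c=dict(np.load('pics/side1.npz')); P=cloud(c); x,y,z=np.moveaxis(P,-1,0)
g=(abs(x-e[0])<.05)&(abs(y-e[1])<.05)&(z>.12)&(z<.28)
q=P[g]
for lo in np.arange(.13,.28,.01):
    a=q[(q[:,2]>lo)&(q[:,2]<lo+.01)]
    if len(a): print(lo.round(3),len(a),a.mean(0).round(4),a.min(0).round(4)[:2],a.max(0).round(4)[:2])
print('zmin',q[:,2].min())
# wheel: fit axis centre from cloud radial model, dot normal
for n in('top0','side0'):
    c=dict(np.load(f'pics/{n}.npz')); P=cloud(c).reshape(-1,3); d=np.array([.5718,-.068,.1063])
    w=P[np.linalg.norm(P-d,axis=1)<.018]; U,S,V=np.linalg.svd(w-w.mean(0)); nn=V[2]*np.sign(V[2,2]); print(n,len(w),'normal',nn.round(3),np.degrees(np.arccos(nn[2])),np.degrees(np.arctan2(nn[1],nn[0])))
E
python3 m.py
```

```text
ee [ 0.4582 -0.2628  0.2674]
rubber 1291 [ 0.4565 -0.2818  0.0143] [ 0.4583 -0.2814  0.0143]
0.14 6 [ 0.4558 -0.2654  0.1476] [ 0.4533 -0.267 ] [ 0.4597 -0.2632]
0.15 5 [ 0.4556 -0.2665  0.1516] [ 0.4526 -0.2679] [ 0.4591 -0.2637]
0.16 50 [ 0.4493 -0.27    0.1653] [ 0.4427 -0.278 ] [ 0.4635 -0.2537]
0.17 57 [ 0.4496 -0.27    0.1747] [ 0.4432 -0.2778] [ 0.4614 -0.2533]
0.18 28 [ 0.4483 -0.2715  0.1835] [ 0.4431 -0.2838] [ 0.4592 -0.2494]
0.19 125 [ 0.4473 -0.2694  0.1948] [ 0.436  -0.2848] [ 0.4726 -0.2457]
0.2 71 [ 0.4479 -0.2661  0.2053] [ 0.4445 -0.2892] [ 0.4621 -0.2413]
0.21 108 [ 0.4489 -0.2692  0.2151] [ 0.4449 -0.293 ] [ 0.4676 -0.2339]
0.22 123 [ 0.4493 -0.2716  0.2251] [ 0.4431 -0.2934] [ 0.4665 -0.2353]
0.23 139 [ 0.4505 -0.2723  0.2351] [ 0.4433 -0.2937] [ 0.4695 -0.2383]
0.24 132 [ 0.4522 -0.2722  0.2454] [ 0.4443 -0.2887] [ 0.468  -0.2429]
0.25 50 [ 0.4516 -0.2684  0.2544] [ 0.4433 -0.2783] [ 0.4687 -0.2519]
0.26 66 [ 0.4473 -0.2681  0.2657] [ 0.4418 -0.2846] [ 0.4681 -0.2441]
0.27 110 [ 0.4492 -0.2707  0.275 ] [ 0.4417 -0.2866] [ 0.4689 -0.2421]
zmin 0.14599435688812323
top0 112 normal [-0.266 -0.322  0.908] 24.714357503607157 -129.5733048236659
side0 130 normal [-0.303 -0.295  0.906] 25.005844984787625 -135.72805496625028
```

```bash
python3 -m crank '{"steps": [[[0,-0.4,-0.5],[0,0,0]],[[0,-0.36,-0.7],[0,0,0]],[[0,0,-0.7],[0,0,0]],[[0,0,-0.7],[0,0,0]],[[0,0,-0.7],[0,0,0]],[[0,0,-0.7],[0,0,0]],[[0,0,-0.5],[0,0,0]],[[0,0,-0.3],[0,0,0]],[[0,0,0],[0,0,0]],[[0,0,0],[0,0,0]]]}'
python3 -m crank '{"steps": [[[0,0,-0.1],[0,0,0]],[[0,0,-0.1],[0,0,0]],[[0,0,-0.1],[0,0,0]],[[0,0,-0.05],[0,0,0]],[[0,0,0],[0,0,0]],[[0,0,0],[0,0,0]]]}'
python3 - <<'E'
from h import *
shot('side','side2')
print(monitor.read_state()['ft_force'])
im=cv2.imread('pics/side2.png')[240:340,260:390]; cv2.imwrite('pics/s2c.png',cv2.resize(im,None,fx=5,fy=5,interpolation=cv2.INTER_CUBIC))
E
```

```text
time: 7.67
ee_pos: [0.4583, -0.2828, 0.1479]
eef_rot: [0.024, 1.0, -0.0, 0.0]
ft_force: [0.3, 0.7, -1.8]
width: 0.0239
grip_force: 34.9
time: 8.17
ee_pos: [0.4581, -0.2829, 0.1388]
eef_rot: [0.024, 1.0, 0.0, -0.0]
ft_force: [0.1, 0.4, -1.9]
width: 0.0239
grip_force: 34.9
[ 0.71243667  0.03114571 -2.53348495]
```

```bash
for i in 1 2; do python3 -m crank '{"steps": [[[0,0,-0.1],[0,0,0]],[[0,0,0],[0,0,0]],[[0,0,0],[0,0,0]]]}' | grep -E 'time|ee_pos|ft'; done
python3 -m crank '{"steps": [[[0,0,-0.06],[0,0,0]],[[0,0,0],[0,0,0]],[[0,0,0],[0,0,0]]]}' | grep -E 'time|ee_pos|ft'
for i in 1 2; do python3 -m crank '{"steps": [[[0,0,0],[0,0,0]],[[0,0,0],[0,0,0]]]}'| grep -E 'time|ee_pos|ft'; done
python3 - <<'E'
from h import *
c=shot('side','side3')
im=cv2.imread('pics/side3.png')[250:340,270:380]; cv2.imwrite('pics/s3c.png',cv2.resize(im,None,fx=6,fy=6,interpolation=cv2.INTER_CUBIC))
E
```

```text
time: 8.47
ee_pos: [0.4582, -0.283, 0.1364]
ft_force: [0.2, 0.1, -1.3]
time: 8.72
ee_pos: [0.4583, -0.283, 0.1339]
ft_force: [0.2, -0.4, -1.0]
time: 8.97
ee_pos: [0.4582, -0.283, 0.1324]
ft_force: [1.1, -0.6, 0.6]
time: 9.13
ee_pos: [0.4582, -0.283, 0.1325]
ft_force: [0.8, 0.0, -0.4]
time: 9.3
ee_pos: [0.4582, -0.283, 0.1324]
ft_force: [0.8, -0.4, 0.1]
```

View pics/s3c.png

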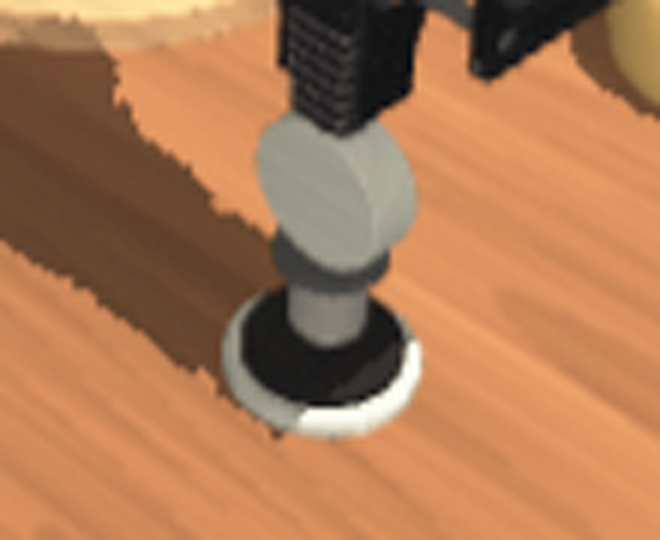

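The tip sits mid-rubber in this crop (barrel foot at (325,335)), with the ring nearly in. I'll press 1 mm more and average the force while holding.

```bash
python3 -m crank '{"steps": [[[0,0,-0.04],[0,0,0]],[[0,0,0],[0,0,0]]]}' | grep -E 'ee_pos|ft'
for i in 1 2 3 4 5 6 7 8 9 10 11 12; do python3 -m crank '{"steps": [[[0,0,0],[0,0,0]]]}'| grep -E 'ft'; done | python3 -c "
import sys,re,numpy as np
a=np.array([eval(l.split(':')[1]) for l in sys.stdin]);print(a.mean(0),a.std(0))"
```

```text
ee_pos: [0.4581, -0.283, 0.1312]
ft_force: [2.0, -0.7, 0.7]
[ 1.25833333 -0.85        1.25      ] [0.24650332 0.29860788 0.44064347]
```

Checked: about 3.4 N, so roughly 5.8 mm, held for over a second. Lifting and tilting 25° toward the dot's normal.

```bash
python3 -m crank '{"steps": [[[0,0,0.3],[0,0,0]],[[0,0,0.6],[0,0,0]],[[0,0,0.8],[0,0,0]],[[0,0,0.8],[0,0,0]],[[0,0,0.8],[0,0,0]],[[0,0,0.8],[0,0,0]],[[0,0,0.8],[0,0,0]],[[0,0,0.6],[0,0,0]],[[0,0,0.3],[0,0,0]],[[0,0,0.2],[0,0,0]]]}' | grep -E 'time|ee|eef'
python3 -m crank '{"steps": [[[0,0,0],[0.25,-0.22,0]],[[0,0,0],[0.5,-0.44,0]],[[0,0,0],[0.5,-0.44,0]],[[0,0,0],[0.5,-0.44,0]],[[0,0,0],[0.5,-0.44,0]],[[0,0,0],[0.5,-0.44,0]],[[0,0,0],[0.5,-0.44,0]],[[0,0,0],[0.5,-0.44,0]],[[0,0,0],[0,0,0]],[[0,0,0],[0,0,0]]]}' | grep -E 'time|ee|eef'
cat > t.py <<'E'
from h import *
s=monitor.read_state(); e=s['ee_pos']; n=-R.from_quat(s['eef_rot']).as_matrix()[:,2]
print(e.round(4),'n',n.round(3),np.degrees(np.arccos(n[2])).round(1),np.degrees(np.arctan2(n[1],n[0])).round(1),'j',s['joint_positions'].round(2))
d=np.array([.5718,-.068,.1063]); t=e-.1235*n
print('tip',t.round(4),'to standoff30 units',((d+.03*n-t)/.025).round(2),'lateral mm',(1e3*((d-t)-((d-t)@n)*n)).round(1),'gap mm',(1e3*(t-d)@n).round(1))
n0=np.array([-.280,-.3165,.906]); print('turn units',(np.degrees(np.cross(n,n0))/5).round(2))
E
python3 t.py
```

```text
time: 11.35
ee_pos: [0.4578, -0.2829, 0.282]
eef_rot: [0.024, 1.0, 0.0, -0.0]
time: 12.18
ee_pos: [0.4571, -0.2834, 0.2802]
eef_rot: [0.025, 0.976, 0.165, 0.137]
[ 0.4571 -0.2834  0.2802] n [-0.277 -0.316  0.907] 24.8 -131.2 j [-0.04  0.13  0.87  1.7  -0.54  1.43  2.45]
tip [ 0.4912 -0.2443  0.1681] to standoff30 units [ 2.89  6.67 -1.38] lateral mm [ 43.5 133.9  59.9] gap mm 134.2
turn units [ 0.01 -0.04 -0.01]
```

```bash
python3 -m crank '{"steps": [[[0.15,0.35,-0.05],[0,0,0]],[[0.3,0.7,-0.15],[0,0,0]],[[0.35,0.85,-0.18],[0,0,0]],[[0.35,0.85,-0.18],[0,0,0]],[[0.35,0.85,-0.18],[0,0,0]],[[0.35,0.85,-0.18],[0,0,0]],[[0.35,0.8,-0.16],[0,0,0]],[[0.35,0.7,-0.15],[0,0,0]],[[0.24,0.5,-0.1],[0,0,0]],[[0.1,0.22,-0.05],[0,0,0]]]}' | grep -E 'time|ee|eef'
python3 -m crank '{"steps": [[[0,0,0],[0,0,0]],[[0,0,0],[0,0,0]],[[0,0,0],[0,0,0]]]}' | grep -E 'time|ft'
python3 t.py
python3 - <<'E'
from h import *
a=shot('side','side4'); b=shot('top','top4')
import cv2
im=np.hstack([cv2.resize(a['pixels'][150:270,230:370],None,fx=3,fy=3,interpolation=cv2.INTER_CUBIC),cv2.resize(b['pixels'][150:270,235:375],None,fx=3,fy=3,interpolation=cv2.INTER_CUBIC)])
cv2.imwrite('pics/s4c.png',cv2.resize(im,(798,342)))
for n in('side4','top4'):
    c=dict(np.load(f'pics/{n}.npz')); P=cloud(c); p=c['pixels'].astype(int); x,y,z=np.moveaxis(P,-1,0)
    m=(p[...,0]>p[...,2]+40)&(p[...,0]>p[...,1]+40)&(x>.4)&(x<.7)&(abs(y)<.15)&(z>.05)
    print(n,m.sum(),P[m].mean(0).round(4) if m.any() else '')
E
```

```text
time: 13.02
ee_pos: [0.5311, -0.1124, 0.2465]
eef_rot: [0.021, 0.976, 0.166, 0.138]
time: 13.27
ft_force: [-0.1, -0.5, -2.3]
[ 0.5301 -0.1175  0.247 ] n [-0.28  -0.316  0.907] 25.0 -131.5 j [-0.28  0.01  0.69  1.85 -0.46  1.18  2.09]
tip [ 0.5646 -0.0784  0.1351] to standoff30 units [-0.05  0.04 -0.06] lateral mm [-1.6  0.5 -0.3] gap mm 31.4
turn units [ 0.01 -0.01 -0.  ]
side4 49 [ 0.5722 -0.0693  0.1065]
top4 28 [ 0.5732 -0.0672  0.1068]
```

View pics/s4c.png

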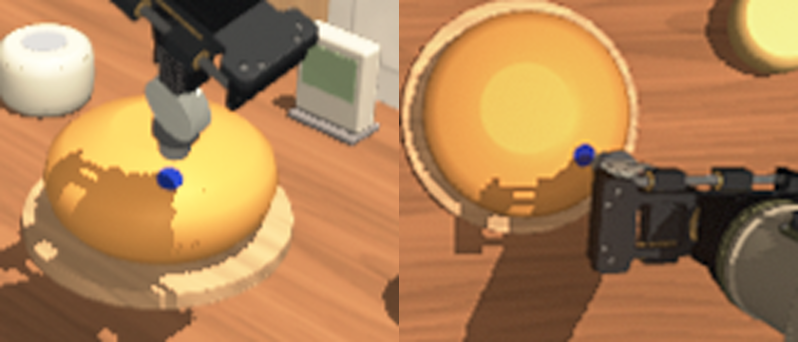

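Tip is 31 mm above the dot along its normal, lined up. Dot in the crop at (169,180), unchanged. I'll approach along the normal, then measure the force baseline.

```bash
cat > avg.py <<'E'
import sys,numpy as np
a=np.array([eval(l.split(':')[1]) for l in sys.stdin if 'ft' in l]);print('F',a.mean(0).round(2),'std',a.std(0).round(2),'along n',(a.mean(0)@[-.28,-.316,.907]).round(2))
E
python3 -m crank '{"steps": [[[0.05,0.08,-0.2],[0,0,0]],[[0.08,0.1,-0.28],[0,0,0]],[[0.07,0.08,-0.26],[0,0,0]],[[0.05,0.07,-0.2],[0,0,0]],[[0,0,0],[0,0,0]],[[0,0,0],[0,0,0]]]}' | grep -E 'time'
python3 t.py
for i in 1 2 3 4 5 6 7 8; do python3 -m crank '{"steps": [[[0,0,0],[0,0,0]]]}'; done | python3 avg.py
```

```text
time: 13.87
[ 0.5364 -0.1077  0.2227] n [-0.278 -0.317  0.907] 24.9 -131.2 j [-0.28  0.04  0.68  1.88 -0.49  1.13  2.11]
tip [ 0.5707 -0.0685  0.1107] to standoff30 units [-0.29 -0.36  0.91] lateral mm [-0.2 -0.9 -0.4] gap mm 4.5
turn units [-0.   -0.03 -0.01]
F [ 0.09 -0.46 -2.28] std [0.41 0.6  0.43] along n -1.94
```

```bash
python3 -m crank '{"steps": [[[0.03,0.03,-0.09],[0,0,0]],[[0.03,0.03,-0.09],[0,0,0]],[[0.03,0.03,-0.09],[0,0,0]],[[0,0,0],[0,0,0]],[[0,0,0],[0,0,0]]]}' | grep -E 'time'
python3 t.py
for i in 1 2 3 4 5 6 7 8; do python3 -m crank '{"steps": [[[0,0,0],[0,0,0]]]}'; done | python3 avg.py
```

```text
time: 14.95
[ 0.5389 -0.1057  0.2165] n [-0.279 -0.317  0.906] 25.0 -131.3 j [-0.28  0.05  0.68  1.89 -0.5   1.11  2.11]
tip [ 0.5733 -0.0665  0.1046] to standoff30 units [-0.4  -0.44  1.16] lateral mm [-0.8 -0.7 -0.5] gap mm -2.5
turn units [-0.   -0.01 -0.01]
F [-0.25 -0.21 -0.79] std [0.48 0.38 0.46] along n -0.58
```

```bash
python3 -m crank '{"steps": [[[0.02,0.02,-0.07],[0,0,0]],[[0.02,0.02,-0.07],[0,0,0]],[[0,0,0],[0,0,0]],[[0,0,0],[0,0,0]]]}' | grep -E 'time'
python3 t.py
for i in 1 2 3 4 5 6 7 8 9 10 11 12; do python3 -m crank '{"steps": [[[0,0,0],[0,0,0]]]}'; done | tee /tmp/o | python3 avg.py; tail -6 /tmp/o
python3 - <<'E'
from h import *
a=shot('side','side5')
cv2.imwrite('pics/s5c.png',cv2.resize(a['pixels'][160:240,250:350],None,fx=6,fy=6,interpolation=cv2.INTER_CUBIC))
c=a;P=cloud(c); p=c['pixels'].astype(int); x,y,z=np.moveaxis(P,-1,0)
m=(p[...,0]>p[...,2]+40)&(p[...,0]>p[...,1]+40)&(x>.4)&(x<.7)&(abs(y)<.15)&(z>.05)
print(m.sum(),P[m].mean(0).round(4))
E
```

```text
time: 15.95
[ 0.5399 -0.1046  0.2131] n [-0.279 -0.317  0.906] 25.0 -131.3 j [-0.28  0.06  0.68  1.89 -0.5   1.11  2.12]
tip [ 0.5744 -0.0655  0.1011] to standoff30 units [-0.44 -0.48  1.29] lateral mm [-0.8 -0.6 -0.5] gap mm -6.2
turn units [-0.01 -0.01 -0.01]
F [-0.88  0.21  0.92] std [0.72 0.43 0.41] along n 1.01
time: 16.95
ee_pos: [0.5398, -0.1046, 0.2131]
eef_rot: [0.023, 0.976, 0.166, 0.139]
ft_force: [-0.4, 0.0, 1.0]
width: 0.0237
grip_force: 34.9
6 [ 0.5656 -0.0733  0.1032]
```

View pics/s5c.png

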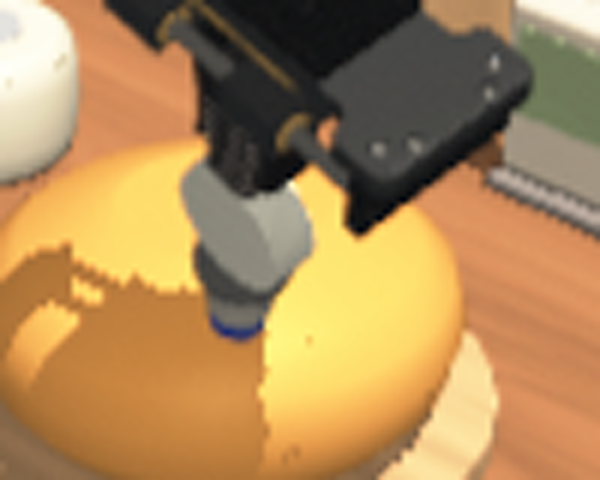

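The barrel covers the dot, with only the near rim of blue visible at (238,328). The force gives about 4.9 mm and the geometry about 6.2 mm, so the plunger is at the red ring. Handing in.

```bash
python3 -c "
from bench import ticket
print(ticket.close_job())"
```

```text
the job is handed in; nothing more can be done
None
```

I handed the job in: the gauge was checked on the rubber pad for over a second at about 5.8 mm, then left square on the blue dot with the plunger in about 5–6 mm; no verdict was returned.

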